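# Click the green-ringed filter module into its parking dock

## Robot

A 6-joint arm with a two-finger parallel gripper is mounted at the origin on a cart in front of the work surface, level with it; the furniture and walls round the work are solid. World frame = base frame: x ahead of the robot, y to its left, z up, the work surface at z = 0. Lengths are in m, angles in degrees, forces in N, time in s.
With the tool pointing down it reaches from about 0.325 to 0.85 m from the base axis. Payload 4.4 kg.
Tool frame: the origin (TCP) lies between the finger pads; the fingertips stand 14 mm ahead of it and the grasp point (between the pads) lies 5 mm behind it; z points along the fingers, y is the line along which they close (so a half turn about z gives the same grasp; the last joint's range is limited). The gripper opens to 94 mm and grips with 3 to 60 N. Pads are 16 mm wide; open, the fingers measure 119 mm over their backs; the gripper's body (75 mm by 177 mm) begins 78 mm behind the grasp point.
Start: joints at [-83.623, 11.837, 88.321, -0, 79.842, -8.623], TCP at [0.149, -0.555, 0.219] pointing down, gripper open.
Joint ranges: [-156.59, 156.59], [-49.26, 127.26], [12.9, 141.05], [-63.56, 243.56], [4.71, 150.69], [-161.64, 161.64]. Speed limits (degrees/s): [159.86, 159.86, 180, 180, 180, 180].

## Interface

Orientations are given as a 3x3 rotation matrix whose columns are the frame's x, y, z axes.
In Python, from workcell import bot gives the robot as it stands.
- The arm moves only by the tool servo_tool, never from a script. Its argument "commands" is a list of rows, each a list of 3 entries, a list of its own where there are three numbers: the shift along the tool's x, y, z in m, then the turn about the tool's z in units of 6 degrees (1.0 is 6 degrees), then the finger opening in m, from 0 to 0.094. In form: [[[dx, dy, dz], twist, hand], ...]. A call has 1 to 12 rows; each row shifts and turns the commanded pose from where the row before left it, along the tool's axes as they then stand; what a row does not reach is not made up. A row lasts 1/8 s, in which the tool goes at most 62.5 mm and 10.7 degrees, less where a joint would pass 70% of its speed; a pose out of reach is approached as far as the arm can. A call with a gripper value outside its range is refused whole. The fingers move at their own pace and stop on an object; the grip force is fixed at half the most. Time passes only in rows, so rows that do not move let the fingers close. It gives the time, the measured TCP pose, the force, the opening and the grip force at its end, in the units of the state.
- bot.get_state(): the state, without advancing time (a new reading comes with each control period).
- bot.capture(name): name is "scene" or "top" or "wrist"; returns a dict with "image" (480x640x3 uint8, blue, green, red), "fx", "fy", "cx", "cy" (pixels), "cam_to_world" (4x4, takes a point from camera to world coordinates). Camera axes: x right, y down, z forward; pixel columns grow to the right and rows downward; lengths in m; the calibration is good to about 2 mm. A picture is of the moment at which its call begins. There is no depth.
- bot.close_job(): hands the job in; it is judged then, once.
The state is a dict: "time_s": time; "qpos": joint angles; "dq": joint speeds; "joint_efforts": joint torques, N m; "position": TCP position; "tcp_rot": TCP orientation; "ft_force": force on the tool from outside, world axes, zero at the start; "wrist_torque": the same for the moment, N m; "finger_gap": finger opening in m; "finger_force": force on a finger pad.
Only numpy, scipy, OpenCV 4.12 (cv2) and the standard library are available. Lean on these libraries where they do the work, as an engineer would, in place of code of your own. Each camera call takes 0.05 s, during which the arm holds its last target. There are 200 camera calls.

## Task

Park the filter module with the green ring in the dock: push its foot straight down into the round socket, past the sprung brass ball, until it clicks fully home, then let go. Leave the module with the orange ring where it stands.

Things in the scene. Friction and masses are not known exactly. Their poses are not given: they have to be found in the camera images.
- green_module_center (a point): Centre of the black cube on top of the module to park (0.15 kg, stands upright, z up): 66 mm above the foot's underside, on the foot's axis. The cube measures 42 along x (window sides), 36 along y (closed sides: grip these), 36 high. Below it: green neck 32 dia x 8, green ring 60 dia x 4, round steel foot 40 dia x 36 tapering to 30 below, V groove round it 16.5 above the underside. Any yaw fits.
- orange_module_center (a point): The bystander: an identical module whose ring and neck are orange; this point is the centre of its cube. Not to be moved.
- socket_floor (a point): On the axis of the fixed dock's round aluminium cup, on the socket floor where the foot rests when home, 9 mm above the worktop; z up. Bore 43 mm dia, about 26 deep, then a 45 degree flare to a mouth 62 dia, 34.5 above this floor. Grey base 88 x 104 x 8. The ball is in the wall on the -y side; its dark barrel reaches 52 mm from the axis, 34 above the worktop.
- ball (a joint): Travel in m of the 12 mm brass ball in the socket wall: 0 = sprung out, 5.5 mm into the bore, its centre 16.5 mm above the socket floor; at most 0.008, pressed back. Spring 9 N at 0, 15 N at 4 mm. The foot presses it back 2 to 5 mm on the way in; it springs back to about 0 in the groove when the foot is home. Polished; pushing in takes 8 to 20 N, far above the module's weight.
Not all that is in view belongs to the job. What is shaped like the part that bears green_module_center but pink is not meant.

How it is judged:
By the outcome, as a careful person would: the job done as asked, in the order asked, and still so for the second after the job is handed in, with the robot touching nothing.
It also fails if it takes over 42 s, if anything falls off the work surface, if the arm or the gripper's body presses on something with over 40 N, if the wrist force passes 120 N, or if a joint passes its speed limit or range.

## Working session

There is one attempt and no reset: what is moved stays moved. The work goes in short steps, Python scripts to look and compute and a tool call to move; the robot and the scene stay as the last step left them, time stands still between calls to the robot, and variables do not carry over. Pictures are saved under pics/ and viewed, at most 10 in all, crops included, and the job is handed in when it is done.

Besides the shell and the picture viewer there is one more tool, called after ">>>" as name(argument=value, ...), one argument or row to a line, values as JSON. servo_tool: Moves the arm, as the interface text tells. Its arguments: {"type":"object","properties":{"commands":{"type":"array","items":{"type":"array"}}},"required":["commands"]}

```bash
mkdir -p pics
cat > h.py <<'E'
import numpy as np, cv2
from workcell import bot
def proj(c,P):
    T=np.linalg.inv(c["cam_to_world"]);p=T[:3,:3]@np.array(P,float)+T[:3,3]
    return np.array([c["fx"]*p[0]/p[2]+c["cx"],c["fy"]*p[1]/p[2]+c["cy"]])
def ray(c,u,v,z):
    M=np.array(c["cam_to_world"]);d=M[:3,:3]@np.array([(u-c["cx"])/c["fx"],(v-c["cy"])/c["fy"],1]);o=M[:3,3]
    return o+d*(z-o[2])/d[2]
E
python3 - <<'E'
from h import *
for n in("scene","top"):
    c=bot.capture(n);cv2.imwrite(f"pics/{n}1.png",c["image"]);print(n,c["fx"],np.round(c["cam_to_world"],3).tolist())
s=bot.get_state();print(s)
E
```

```text
scene 440.1146627007219 [[-0.797, -0.239, 0.555, -0.046], [-0.604, 0.338, -0.722, 0.711], [-0.014, -0.91, -0.414, 0.446], [0.0, 0.0, 0.0, 1.0]]
top 569.1951923850797 [[0.019, -0.998, 0.053, 0.39], [-1.0, -0.018, 0.017, 0.026], [-0.016, -0.053, -0.998, 1.427], [0.0, 0.0, 0.0, 1.0]]
{'time_s': 0.1, 'qpos': array([-8.36235370e+01,  1.18793897e+01,  8.83938892e+01, -1.09706765e-03,
        7.98429663e+01, -8.62492263e+00]), 'dq': array([ 0.00086934, -0.08918509, -0.10501735,  0.08826226, -0.07860592,
       -0.03144663]), 'joint_efforts': array([-2.52657737e-04, -3.71864462e+01, -2.82292449e+01,  7.00091198e-02,
        3.11481021e-02, -5.29179738e-05]), 'position': array([ 0.14872153, -0.55472067,  0.21842923]), 'tcp_rot': array([[ 9.65918723e-01,  2.58845440e-01, -2.44057213e-04],
       [ 2.58845398e-01, -9.65916665e-01,  2.01421427e-03],
       [ 2.85631251e-04, -2.00874036e-03, -9.99997942e-01]]), 'ft_force': array([-0.47395132,  0.94208724,  1.13766558]), 'wrist_torque': array([0.02424076, 0.00723722, 0.01725811]), 'finger_force': 0.0, 'finger_gap': 0.09385610179995926}
```

View pics/scene1.png

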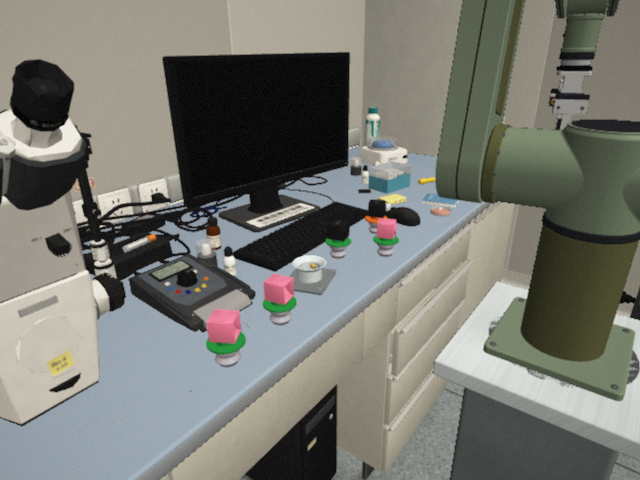

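View pics/top1.png

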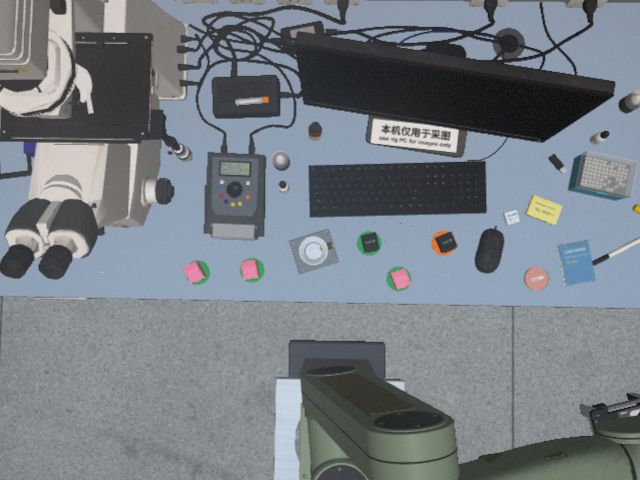

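The black-cube/green-ring module is at top (370,243), the orange one at (444,243) and the dock at (314,251). The three pink-cube modules are decoys.

Run:
```python
from h import *
im=cv2.imread("pics/top1.png")[205:290,285:400]
cv2.imwrite("pics/crop1.png",cv2.resize(im,None,fx=6.9,fy=6.9,interpolation=cv2.INTER_CUBIC))
c=bot.capture("top")
for n,u,v,z in(("g",370,243,.084),("o",444,243,.084),("d",314,250,.0435),("pink",399,279,.084)):print(n,ray(c,u,v,z))
hsv=cv2.cvtColor(c["image"],cv2.COLOR_BGR2HSV)
m=cv2.inRange(hsv,(45,90,50),(80,255,255));m[:,:350]=0;m[:,390:]=0;m[:225]=0;m[262:]=0
ys,xs=np.nonzero(m);h=cv2.convexHull(np.c_[xs,ys].astype(np.float32));e=cv2.fitEllipse(h);print(e,ray(c,*e[0],.039))
```

```text
g [ 0.48308357 -0.06591119  0.084     ]
o [ 0.48616202 -0.24006882  0.084     ]
d [0.46638763 0.06724415 0.0435    ]
pink [ 0.39944101 -0.13522484  0.084     ]
((368.65240478515625, 242.99000549316406), (23.676244735717773, 23.95547103881836), 1.669679045677185) [ 0.48615427 -0.06571979  0.039     ]
```

View pics/crop1.png

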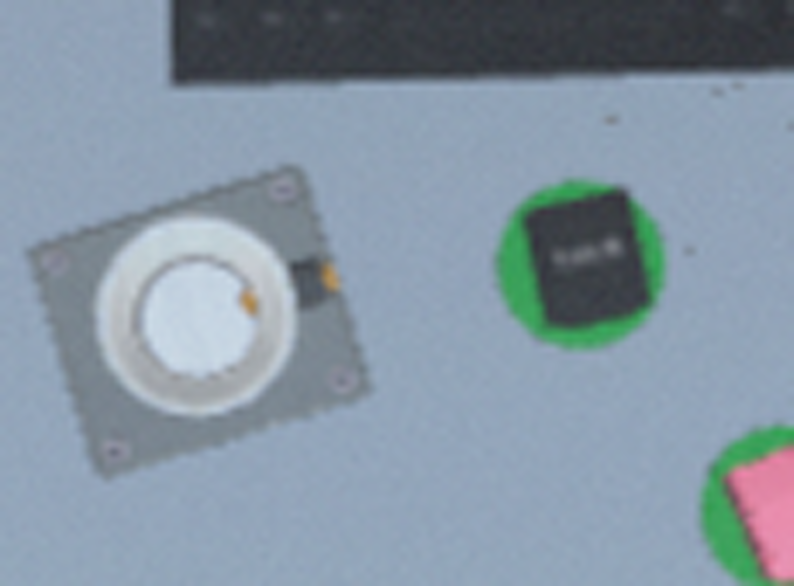

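The dock is at about (0.466, 0.067), yawed about 17° with its ball to the right. The green module is at about (0.486, -0.066), yaw about 11–13°. Next I move above the green module for a wrist view.

>>> servo_tool(
  commands=[
    [[0.0377,-0.0321,0],0,0.094],
    [[0.0377,-0.0321,0],0,0.094],
    [[0.0377,-0.0321,0],0,0.094],
    [[0.0377,-0.0321,0],0,0.094],
    [[0.0377,-0.0321,0],0,0.094],
    [[0.0377,-0.0321,0],0,0.094],
    [[0.0377,-0.0321,0],0,0.094],
    [[0.0377,-0.0321,0],0,0.094],
    [[0.0377,-0.0321,0],0,0.094],
    [[0.0377,-0.0321,0],0,0.094],
    [[0.0377,-0.0321,0],0,0.094],
    [[0.0377,-0.0321,0],0,0.094],
  ],
)

```text
time_s: 1.65
position: [0.4866, -0.0647, 0.2193]
tcp_rot: [[0.966, 0.259, -0.0], [0.259, -0.966, -0.0], [-0.0, 0.0, -1.0]]
ft_force: [-0.3, 0.0, 0.1]
finger_gap: 0.0939
finger_force: 0.0
```

>>> servo_tool(
  commands=[
    [[0,0,0],0,0.094],
    [[0,0,0],0,0.094],
    [[0,0,0],0,0.094],
  ],
)

```text
time_s: 2.02
position: [0.4854, -0.0673, 0.2193]
tcp_rot: [[0.966, 0.257, -0.001], [0.257, -0.966, -0.0], [-0.001, 0.0, -1.0]]
ft_force: [-0.0, 0.2, -0.4]
finger_gap: 0.0939
finger_force: 0.0
```

Run:
```python
from h import *
c=bot.capture("wrist");cv2.imwrite("pics/w1.png",c["image"]);print(c["fx"],np.round(c["cam_to_world"],4).tolist())
s=bot.get_state();print(s["position"],s["tcp_rot"],s["qpos"])
```

```text
421.03477688281345 [[0.2562, -0.9404, -0.2236, 0.5494], [-0.9666, -0.2497, -0.0577, -0.0505], [-0.0016, 0.2309, -0.973, 0.385], [0.0, 0.0, 0.0, 1.0]]
[ 0.48551073 -0.06739866  0.21937073] [[ 9.66463691e-01  2.56803117e-01 -3.05312302e-04]
 [ 2.56803065e-01 -9.66463732e-01 -2.00165698e-04]
 [-3.46476442e-04  1.15047744e-04 -9.99999933e-01]] [-1.80208374e+01  1.41268879e+00  9.99098517e+01 -1.66408895e-02
  7.86905469e+01  5.71019743e+01]
```

View pics/w1.png

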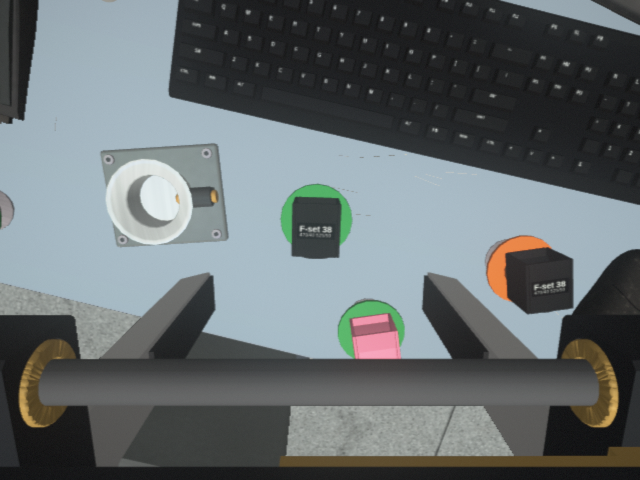

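The wrist view shows the green module at (316,220) with its cube top at (316,235). The dock cup is at (150,200), its base corners near (101,151), (217,144), (228,238) and (116,246). I'll refine these numerically.

```bash
cat > m.py <<'E'
from h import *
from scipy.optimize import least_squares
c=bot.capture("wrist");im=c["image"];hsv=cv2.cvtColor(im,cv2.COLOR_BGR2HSV)
m=cv2.inRange(hsv,(45,90,50),(80,255,255));m[280:]=0;m[:,:260]=0;m[:,380:]=0
ys,xs=np.nonzero(m);h=cv2.convexHull(np.c_[xs,ys]).reshape(-1,2);h=h[h[:,1]<232]
P=np.array([ray(c,u,v,.040)[:2] for u,v in h])
r=least_squares(lambda q:np.hypot(*(P-q[:2]).T)-q[2],[.486,-.066,.03],loss="soft_l1",f_scale=.001);print("ring",r.x)
# cube dark silhouette -> min-area fit on top face
d=cv2.inRange(hsv,(0,0,0),(179,255,75));d[:190]=0;d[270:]=0;d[:,:285]=0;d[:,350:]=0
print("cube bbox",cv2.boundingRect(d))
cv2.imwrite("pics/w1c.png",cv2.resize(im[135:270,90:270+90],None,fx=2.96,fy=2.96,interpolation=cv2.INTER_CUBIC))
g=im[140:255,92:240];print(g.shape)
b=np.array([ray(c,u,v,.008)[:2] for u,v in((101,151),(217,144),(228,238),(116,246))]);print("base",b.mean(0),[np.linalg.norm(b[i]-b[i-1]) for i in range(4)])
mk=cv2.inRange(hsv,(0,0,195),(179,40,255));mk[:140]=0;mk[255:]=0;mk[:,:95]=0;mk[:,215:]=0
cs=max(cv2.findContours(mk,cv2.RETR_EXTERNAL,cv2.CHAIN_APPROX_NONE)[0],key=len).reshape(-1,2)
print(cv2.boundingRect(cs))
# rim mouth fit: visualise projections
o=im.copy()
def circ(x,y,z,rad,col):
    pts=np.array([proj(c,(x+rad*np.cos(a),y+rad*np.sin(a),z)) for a in np.linspace(0,6.283,60)])
    cv2.polylines(o,[np.round(pts*16).astype(int)],True,col,1,cv2.LINE_AA,4)
circ(r.x[0],r.x[1],.04,.03,(0,0,255))
x,y=b.mean(0)
circ(x,y,.0435,.031,(0,0,255));circ(x,y,.009,.0215,(255,0,0))
yaw=np.radians(13.);R=np.array([[np.cos(yaw),-np.sin(yaw)],[np.sin(yaw),np.cos(yaw)]])
for z in(.084,.048):
    pts=np.array([proj(c,(*(r.x[:2]+R@q),z)) for q in np.array([[21,18],[21,-18],[-21,-18],[-21,18]])/1000])
    cv2.polylines(o,[np.round(pts*16).astype(int)],True,(0,255,255),1,cv2.LINE_AA,4)
cv2.imwrite("pics/o1.png",cv2.resize(o[135:270,90:360],None,fx=2.96,fy=2.96,interpolation=cv2.INTER_NEAREST))
E
python3 m.py
```

```text
ring [ 0.48713582 -0.06444734  0.02935552]
cube bbox (292, 198, 48, 60)
(115, 148, 3)
base [0.46746889 0.07024171] [np.float64(0.08596577619554545), np.float64(0.10227530958362231), np.float64(0.08442542277276034), np.float64(0.10418093223058121)]
(95, 149, 120, 106)
```

View pics/o1.png

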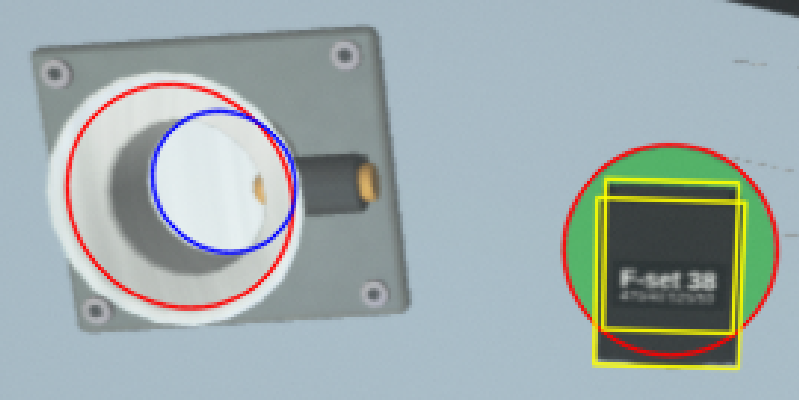

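>>> servo_tool(
  commands=[
    [[0.0023,-0.0024,0.02],0,0.094],
    [[0,0,0.025],0,0.094],
    [[0,0,0.025],0,0.094],
    [[0,0,0.025],0,0.094],
    [[0,0,0.025],0,0.094],
    [[0,0,0.02],0,0.094],
    [[0,0,0.008],0,0.094],
    [[0,0,0],0,0.094],
    [[0,0,0],0,0.094],
  ],
)

```text
time_s: 3.25
position: [0.4885, -0.0638, 0.0724]
tcp_rot: [[0.966, 0.258, 0.002], [0.258, -0.966, -0.001], [0.002, 0.001, -1.0]]
ft_force: [0.7, -0.4, 0.2]
finger_gap: 0.0942
finger_force: 0.0
```

Run:
```python
from h import *
c=bot.capture("wrist");cv2.imwrite("pics/w2.png",c["image"])
s=bot.get_state();print(s["position"],s["tcp_rot"],s["ft_force"])
```

```text
[ 0.48856967 -0.06374397  0.07248709] [[ 9.65975459e-01  2.58625912e-01  2.01230645e-03]
 [ 2.58627653e-01 -9.65976868e-01 -6.54586936e-04]
 [ 1.77454834e-03  1.15275301e-03 -9.99997761e-01]] [-0.69315977 -0.75115211  0.26849044]
```

View pics/w2.png

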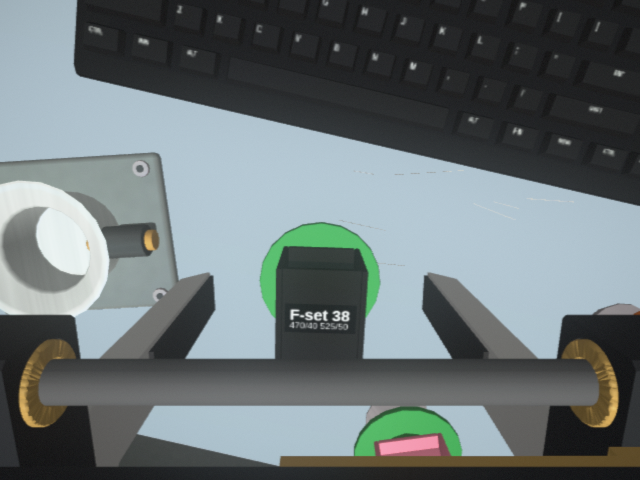

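The cube (columns 275–367) sits centred between the fingers at columns 215 and 425, and its edges are parallel to the tool. I'll descend the last 9 mm and close.

>>> servo_tool(
  commands=[
    [[-0.001,0,0.009],0,0.094],
    [[0,0,0],0,0.06],
    [[0,0,0],0,0.045],
    [[0,0,0],0,0.03],
    [[0,0,0],0,0.03],
    [[0,0,0],0,0.03],
    [[0,0,0],0,0.03],
  ],
)

```text
time_s: 4.18
position: [0.4868, -0.0636, 0.0625]
tcp_rot: [[0.966, 0.259, 0.0], [0.259, -0.966, -0.0], [0.0, 0.0, -1.0]]
ft_force: [0.1, -0.9, -0.0]
finger_gap: 0.038
finger_force: 0.3
```

>>> servo_tool(
  commands=[
    [[0,0,0],0,0.02],
    [[0,0,0],0,0.02],
    [[0,0,0],0,0.02],
  ],
)

```text
time_s: 4.55
position: [0.4868, -0.0637, 0.0625]
tcp_rot: [[0.966, 0.259, 0.0], [0.259, -0.966, -0.0], [0.0, 0.0, -1.0]]
ft_force: [0.5, -0.4, 0.6]
finger_gap: 0.0355
finger_force: 29.8
```

>>> servo_tool(
  commands=[
    [[0,0,-0.015],0,0.02],
    [[0,0,-0.025],0,0.02],
    [[0,0,-0.025],0,0.02],
    [[0,0,-0.025],0,0.02],
    [[0.001,-0.015,0],0,0.02],
    [[0.001,-0.015,0],0,0.02],
    [[0.001,-0.015,0],0,0.02],
    [[0,0,0],0,0.02],
    [[0,0,0],0,0.02],
    [[0,0,0],0,0.02],
  ],
)

```text
time_s: 5.8
position: [0.4781, -0.0196, 0.1523]
tcp_rot: [[0.966, 0.258, -0.0], [0.258, -0.966, -0.0], [-0.0, 0.0, -1.0]]
ft_force: [-0.2, 0.9, -1.6]
finger_gap: 0.0355
finger_force: 29.8
```

Run:
```python
from h import *
c=bot.capture("wrist");cv2.imwrite("pics/w3.png",c["image"]);np.savez("w3.npz",**c)
s=bot.get_state();print(s["position"],s["tcp_rot"],s["ft_force"])
```

```text
[ 0.47809644 -0.01971304  0.15235734] [[ 9.66067038e-01  2.58291438e-01 -1.03234968e-04]
 [ 2.58291428e-01 -9.66067041e-01 -1.00132246e-04]
 [-1.25595202e-04  7.00697547e-05 -9.99999990e-01]] [ 0.65703952  0.07116342 -1.48168381]
```

View pics/w3.png

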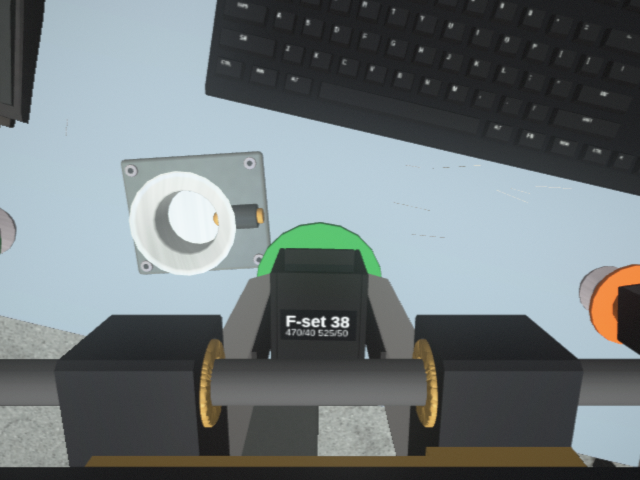

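The held module's ring is at about (320,250) and the cube is seated between the pads. The dock cup centre is at (183,223), with the bright floor disc around (193,216). Next I fit the ring, rim and floor circles.

```bash
cat > fit.py <<'E'
from h import *
from scipy.optimize import least_squares
c=dict(np.load("w3.npz"));im=c["image"];hsv=cv2.cvtColor(im,cv2.COLOR_BGR2HSV);g=cv2.GaussianBlur(im,(3,3),0).astype(float)
def circfit(px,z,R=None):
    P=np.array([ray(c,u,v,z)[:2] for u,v in px])
    f=(lambda q:np.hypot(*(P-q[:2]).T)-(R or q[2]))
    r=least_squares(f,[*P.mean(0),.03],loss="soft_l1",f_scale=.0005);return r.x,np.abs(f(r.x)).mean()*1e3,len(P)
m=cv2.inRange(hsv,(45,90,50),(80,255,255));m[278:]=0;m[:,:250]=0;m[:,390:]=0
h=max(cv2.findContours(m,0,cv2.CHAIN_APPROX_NONE)[0],key=len).reshape(-1,2);h=h[(h[:,1]<262)]
top=np.array([(u,min(h[h[:,0]==u,1])-.5) for u in np.unique(h[:,0])])
z=.1524-.0625+.040
print("ring",circfit(top,z),circfit(top,z,.03))
t=np.array([.4781,-.0197]);R2=np.array([[.966,.258],[.258,-.966]])
q=circfit(top,z,.03)[0];print("ring rel TCP in tool xy",R2.T@(q[:2]-t))
def edge(ctr,a,r0,r1,ch):  # strongest brightness fall outward
    rr=np.arange(r0,r1,.25);xs=(ctr[0]+rr*np.cos(a)).astype(np.float32);ys=(ctr[1]+rr*np.sin(a)).astype(np.float32)
    v=cv2.remap(g[...,ch].astype(np.float32),xs[None],ys[None],cv2.INTER_LINEAR)[0]
    d=v[4:]-v[:-4];k=d.argmin();return xs[k+2],ys[k+2],d[k]
A=np.radians(np.arange(60,260,4))
o=[edge((183,223),a,44,62,2) for a in A];o=[(x,y) for x,y,d in o if d<-15]
print("rim",circfit(o,.0435),circfit(o,.0435,.035))
A=np.radians(np.arange(110,250,4))
f=[edge((193,216),a,14,34,2) for a in A];f=[(x,y) for x,y,d in f if d<-15]
print("floor",circfit(f,.009,.0215),circfit(f,.009))
s=np.array([(130,170),(249,163),(146,267),(259,260)]);b=np.array([ray(c,u,v,.008)[:2] for u,v in s]);print("screws",b.mean(0))
v=im.copy()
for pts,col in((top,(0,0,255)),(o,(0,0,255)),(f,(255,0,0))):
    for x,y in pts: v[int(round(float(y))),int(round(float(x)))]=col
def circ(x,y,z,rad,col):
    pts=np.array([proj(c,(x+rad*np.cos(a),y+rad*np.sin(a),z)) for a in np.linspace(0,6.283,60)])
    cv2.polylines(v,[np.round(pts*16).astype(int)],True,col,1,cv2.LINE_AA,4)
x,y=circfit(o,.0435)[0][:2];circ(x,y,.0435,.031,(0,200,0));circ(x,y,.035,.0215,(0,0,255));circ(x,y,.009,.0215,(255,0,255))
cv2.imwrite("pics/o3.png",cv2.resize(v[140:285,110:390],None,fx=2.85,fy=2.85,interpolation=cv2.INTER_NEAREST))
E
python3 fit.py
```

```text
ring (array([ 0.4785421 , -0.01948385,  0.02937916]), np.float64(0.13108974375933413), 117) (array([ 0.47785382, -0.01968258,  0.03      ]), np.float64(0.1612686231027099), 117)
ring rel TCP in tool xy [-2.33320779e-04 -8.03392176e-05]
rim (array([0.46628512, 0.0711852 , 0.03515262]), np.float64(0.22599899994012976), 50) (array([0.46618454, 0.07134624, 0.03      ]), np.float64(0.23764792753383765), 50)
floor (array([0.4663797 , 0.07101505, 0.03      ]), np.float64(0.18811748881712823), 34) (array([0.4661199 , 0.07186604, 0.0207484 ]), np.float64(0.13052733565564142), 34)
screws [0.46528757 0.07177558]
```

View pics/o3.png

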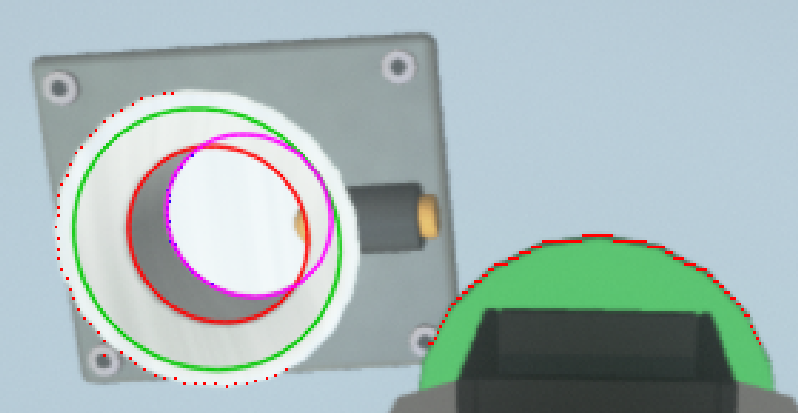

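The overlay matches: rim, bore and floor circles all agree on one axis at (0.4663, 0.0712). The module axis is within 0.3 mm of the TCP. I'll cross-check with the top camera, which gave about 0.067 in y.

Run:
```python
from h import *
from scipy.optimize import least_squares
c=bot.capture("top");im=cv2.imread("pics/top1.png");g=im[...,2].astype(np.float32)
def edge(ctr,a,r0,r1,f):
    rr=np.arange(r0,r1,.1);xs=(ctr[0]+rr*np.cos(a)).astype(np.float32);ys=(ctr[1]+rr*np.sin(a)).astype(np.float32)
    v=cv2.remap(f,xs[None],ys[None],cv2.INTER_LINEAR)[0];d=v[10:]-v[:-10];k=d.argmin();return xs[k+5],ys[k+5]
def fit(px,z,R):
    P=np.array([ray(c,u,v,z)[:2] for u,v in px]);f=lambda q:np.hypot(*(P-q[:2]).T)-q[2]
    r=least_squares(f,[*P.mean(0),R],loss="soft_l1",f_scale=.0005);return r.x,np.abs(f(r.x)).mean()*1e3
A=np.radians([a for a in range(0,360,5) if not(300<a or a<20)])
print("rim",fit([edge((313.2,250.6),a,11.5,18,g) for a in A],.0435,.035))
sat=im[...,1].astype(np.float32)-im[...,2]
print("ring",fit([edge((369,243),a,10,15,sat) for a in np.radians(range(0,360,5))],.039,.03))
```

```text
rim (array([0.46555514, 0.0698965 , 0.03521468]), np.float64(0.390301893865866))
ring (array([ 0.48636972, -0.06597133,  0.02946285]), np.float64(0.547685369682))
```

>>> servo_tool(
  commands=[
    [[0.002,-0.0151,0],0,0.02],
    [[0.002,-0.0151,0],0,0.02],
    [[0.002,-0.0151,0],0,0.02],
    [[0.002,-0.0151,0],0,0.02],
    [[0.002,-0.0151,0],0,0.02],
    [[0.0022,-0.0152,0],0,0.02],
    [[0,0,0],0,0.02],
    [[0,0,0],0,0.02],
    [[0,0,0],0,0.02],
    [[0,0,0],0,0.02],
  ],
)

```text
time_s: 7.15
position: [0.4664, 0.071, 0.1524]
tcp_rot: [[0.966, 0.258, -0.0], [0.258, -0.966, -0.0], [-0.0, 0.0, -1.0]]
ft_force: [0.7, 0.8, -1.7]
finger_gap: 0.0353
finger_force: 29.8
```

>>> servo_tool(
  commands=[
    [[0,0,0.015],0,0.02],
    [[0,0,0.015],0,0.02],
    [[0,0,0.01],0,0.02],
    [[0,0,0.007],0,0.02],
    [[0,0,0.005],0,0.02],
    [[0,0,0.003],0,0.02],
    [[0,0,0],0,0.02],
    [[0,0,0],0,0.02],
  ],
)

```text
time_s: 8.15
position: [0.4666, 0.0714, 0.0978]
tcp_rot: [[0.966, 0.259, 0.001], [0.259, -0.966, -0.0], [0.001, 0.0, -1.0]]
ft_force: [-0.2, -0.1, -0.5]
finger_gap: 0.0355
finger_force: 29.8
```

>>> servo_tool(
  commands=[
    [[0,0,0.002],0,0.02],
    [[0,0,0.002],0,0.02],
    [[0,0,0.002],0,0.02],
    [[0,0,0],0,0.02],
  ],
)

```text
time_s: 8.65
position: [0.466, 0.0714, 0.0912]
tcp_rot: [[0.966, 0.259, -0.001], [0.259, -0.966, 0.0], [-0.001, -0.0, -1.0]]
ft_force: [-1.0, 0.0, -2.5]
finger_gap: 0.0354
finger_force: 29.8
```

Free entry. I continue down with about 20 mm to go.

>>> servo_tool(
  commands=[
    [[0,0,0.003],0,0.02],
    [[0,0,0.003],0,0.02],
    [[0,0,0.002],0,0.02],
    [[0,0,0],0,0.02],
  ],
)

```text
time_s: 9.15
position: [0.4657, 0.0722, 0.0832]
tcp_rot: [[0.966, 0.258, -0.001], [0.258, -0.966, 0.002], [-0.001, -0.002, -1.0]]
ft_force: [-1.9, 3.4, -0.5]
finger_gap: 0.0357
finger_force: 29.8
```

>>> servo_tool(
  commands=[
    [[0,0,0.003],0,0.02],
    [[0,0,0.003],0,0.02],
    [[0,0,0],0,0.02],
  ],
)

```text
time_s: 9.52
position: [0.4662, 0.0722, 0.0768]
tcp_rot: [[0.966, 0.259, 0.0], [0.259, -0.966, 0.002], [0.001, -0.001, -1.0]]
ft_force: [1.4, 4.7, -6.6]
finger_gap: 0.0354
finger_force: 29.9
```

>>> servo_tool(
  commands=[
    [[0,0,0.002],0,0.02],
    [[0,0,0.002],0,0.02],
    [[0,0,0.001],0,0.02],
    [[0,0,0],0,0.02],
  ],
)

```text
time_s: 10.02
position: [0.4665, 0.0707, 0.0724]
tcp_rot: [[0.966, 0.259, 0.0], [0.259, -0.966, -0.001], [-0.0, 0.001, -1.0]]
ft_force: [0.2, 0.4, -1.6]
finger_gap: 0.0355
finger_force: 29.9
```

>>> servo_tool(
  commands=[
    [[0,0,0.001],0,0.02],
    [[0,0,0.0005],0,0.02],
    [[0,0,0],0,0.02],
  ],
)

```text
time_s: 10.4
position: [0.4669, 0.071, 0.0715]
tcp_rot: [[0.966, 0.259, 0.001], [0.259, -0.966, -0.001], [0.001, 0.001, -1.0]]
ft_force: [-1.5, -1.3, 2.1]
finger_gap: 0.0357
finger_force: 29.9
```

>>> servo_tool(
  commands=[
    [[0,0,0.001],0,0.02],
    [[0,0,0.001],0,0.02],
    [[0,0,0],0,0.02],
  ],
)

```text
time_s: 10.78
position: [0.4672, 0.071, 0.0715]
tcp_rot: [[0.966, 0.259, 0.001], [0.259, -0.966, -0.001], [0.001, 0.001, -1.0]]
ft_force: [-4.8, -2.3, 17.0]
finger_gap: 0.0349
finger_force: 30.0
```

It bottomed out firmly at z = 0.0715, as predicted for home (17 N, no further travel). Now I relieve the load, release, and retreat straight up.

>>> servo_tool(
  commands=[
    [[0,0,-0.0015],0,0.02],
    [[0,0,0],0,0.04],
    [[0,0,0],0,0.07],
    [[0,0,0],0,0.08],
    [[0,0,0],0,0.08],
    [[0,0,0],0,0.08],
  ],
)

```text
time_s: 11.52
position: [0.4662, 0.0714, 0.0703]
tcp_rot: [[0.966, 0.259, -0.0], [0.259, -0.966, 0.0], [-0.0, -0.0, -1.0]]
ft_force: [0.9, -0.2, 0.2]
finger_gap: 0.0769
finger_force: 0.0
```

>>> servo_tool(
  commands=[
    [[0,0,-0.01],0,0.08],
    [[0,0,-0.025],0,0.08],
    [[0,0,-0.03],0,0.08],
    [[0,0,-0.03],0,0.08],
    [[0,0,-0.03],0,0.08],
    [[0,0,-0.02],0,0.08],
    [[0,0,0],0,0.08],
    [[0,0,0],0,0.08],
  ],
)

```text
time_s: 12.52
position: [0.4657, 0.0715, 0.2149]
tcp_rot: [[0.966, 0.259, -0.001], [0.259, -0.966, 0.0], [-0.001, -0.0, -1.0]]
ft_force: [-0.2, 0.7, -0.1]
finger_gap: 0.08
finger_force: 0.0
```

Run:
```python
from h import *
c=bot.capture("wrist");v=c["image"].copy();cv2.imwrite("pics/w4.png",v);print(bot.get_state()["position"])
for z,r,col in((.049,.03,(0,0,255)),(.045,.03,(255,0,0))):
    pts=np.array([proj(c,(.4664+r*np.cos(a),.0711+r*np.sin(a),z)) for a in np.linspace(0,6.283,60)])
    cv2.polylines(v,[np.round(pts*16).astype(int)],True,col,1,cv2.LINE_AA,4)
s=bot.capture("scene")["image"][180:310,230:430]
a=cv2.resize(v,(480,360));b=cv2.resize(s,(320,208));o=np.zeros((360,800,3),np.uint8);o[:,:480]=a;o[:208,480:]=b
cv2.imwrite("pics/o4.png",o)
```

```text
[0.46542764 0.07143861 0.2143492 ]
```

View pics/o4.png

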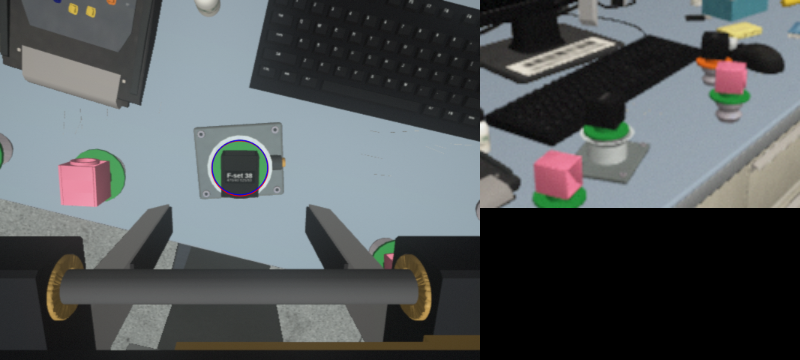

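The green ring lies concentric in the cup rim at (240,167), where the home position predicts it. The scene view shows it seated flush, the orange module untouched and the gripper clear.

```bash
python3 -c "
from workcell import bot
print(bot.close_job())"
```

```text
the job is handed in; nothing more can be done
None
```

The green-ring module is parked in the dock and released: it stopped firmly at its home height under a 17 N push, the orange module was left where it stood, and the job was handed in after about 12.6 s of robot time.

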